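Rattle check of freshly sealed power supplies

TASK

Three power supplies have just been glued shut under the lamp hood of the curing carousel, and in one of them a part has come loose: turn the carousel by its black knob, clockwise seen from above, until it clicks into its unloading stop 150 degrees on, where the supplies stand clear of the hood. Then take them out one at a time and shake each briskly to and fro along its length, putting a quiet one back home into a nest of the carousel, until you have found the one that rattles. Finish while holding that one: keep it gripped, level and still in the air over the job pad, 10 to 25 cm up, with the other two at home in nests, and leave the glue bottle and the blue can standing where they are.

Things in the scene. Friction and masses are not known exactly. Their poses are not given: they have to be found in the camera images.
- carousel: base of the curing carousel, fixed to the bench. Origin: on the turning axis at bench height; z up. x points from the axis to the column at the back that carries the grey lamp hood, a flat box over the back of the table: 44 to 188 mm along x, 112 mm either side, underside 99 mm and top 132 mm over the bench
- turntable (a joint): angle (rad) of the round table, radius 182 mm, upper face 42 mm over the bench; grows clockwise from above. 0: nests under the hood (start); 2.618 (150 degrees): unloading stop, nests clear of it, on the robot's side. A spring ball clicks between rim lugs at each stop: about 8 N at the knob to get out, 1 N between, drawn in over the last 0.03 rad and held. Dead stop 0.15 rad beyond
- index_knob (a point): middle of the grip of the black upright knob on the turntable, 158 mm from the axis, 80 mm over the bench. The grip is round, 25 mm across and upright, from 68 to 95 mm over the bench; it does not spin on its own but fingers can slide round it
- nest_1 (a point): middle of a nest's floor on the turntable, turning with it: a flat place between four corner angles 10 mm high, with 2.5 mm play all round the supply in it (its long sides are free at mid-length). x: along the supply, outwards from the table's centre; z up. Three nests lie side by side, 80 mm apart; a supply is home when its origin is at this point
- nest_2 (a point): middle of a nest's floor on the turntable, turning with it: a flat place between four corner angles 10 mm high, with 2.5 mm play all round the supply in it (its long sides are free at mid-length). x: along the supply, outwards from the table's centre; z up. Three nests lie side by side, 80 mm apart; a supply is home when its origin is at this point
- nest_3 (a point): middle of a nest's floor on the turntable, turning with it: a flat place between four corner angles 10 mm high, with 2.5 mm play all round the supply in it (its long sides are free at mid-length). x: along the supply, outwards from the table's centre; z up. Three nests lie side by side, 80 mm apart; a supply is home when its origin is at this point
- supply_a: one of 3 look-alike sealed dark power supplies, 90 x 48 x 36 mm, 0.29 to 0.43 kg. Origin: centre of the underside; x along the length, z up. Grip across the 48 mm width at mid-length. In one of the 3 (no name, mark or weight tells which) a round part of 0.18 kg rolls freely 56 mm lengthwise: it knocks on the ends when shaken, and tipped lengthwise by 5 degrees or more it rolls to the low end (0.05 Nm off the middle)
- supply_b: one of 3 look-alike sealed dark power supplies, 90 x 48 x 36 mm, 0.29 to 0.43 kg. Origin: centre of the underside; x along the length, z up. Grip across the 48 mm width at mid-length. In one of the 3 (no name, mark or weight tells which) a round part of 0.18 kg rolls freely 56 mm lengthwise: it knocks on the ends when shaken, and tipped lengthwise by 5 degrees or more it rolls to the low end (0.05 Nm off the middle)
- supply_c: one of 3 look-alike sealed dark power supplies, 90 x 48 x 36 mm, 0.29 to 0.43 kg. Origin: centre of the underside; x along the length, z up. Grip across the 48 mm width at mid-length. In one of the 3 (no name, mark or weight tells which) a round part of 0.18 kg rolls freely 56 mm lengthwise: it knocks on the ends when shaken, and tipped lengthwise by 5 degrees or more it rolls to the low end (0.05 Nm off the middle)
- job_pad: job pad lying on the bench at the right, pale printed form on a board, 170 x 120 x 8 mm. Origin: centre of its underside; x along the 170 mm length, z up
- uv_glue: black glue bottle, 36 mm across, 118 mm tall, standing on the bench left of the carousel; origin: centre of the underside; leave it standing where it is
- capacitor_1: small blue can, 22 mm across, 30 mm tall, standing on the bench right of the carousel; origin: centre of the underside; leave it where it is

How it is judged:
By the outcome, as a careful person would: the job done as asked, in the order asked, and still so for the second after the job is handed in, while the arm keeps its last pose, push and grip.
It also fails if it takes over 72 s, if anything falls off the work surface, if the arm or the gripper's body presses on something with over 40 N, if the wrist force passes 120 N, or if a joint passes its speed limit or range.

ROBOT

A 7-joint arm with a two-finger parallel gripper is mounted at the origin on a cart in front of the work surface, level with it; the furniture and walls round the work are solid. World frame = base frame: x ahead of the robot, y to its left, z up, the work surface at z = 0. Lengths are in m, angles in rad, forces in N, time in s.
With the tool pointing down it reaches from about 0.4 to 0.85 m from the base axis. Payload 10.4 kg.
Tool frame: the origin (TCP) lies between the finger pads; the fingertips stand 22 mm ahead of it and the grasp point (between the pads) lies 3 mm ahead of it; z points along the fingers, y is the line along which they close (so a half turn about z gives the same grasp; the last joint's range is limited). The gripper opens to 85 mm and grips with 20 to 120 N. Pads are 22 mm wide; open, the fingers measure 114 mm over their backs; the gripper's body (76 mm by 85 mm) begins 54 mm behind the grasp point. The pads swing forward as they close: fully open they stand 13 mm farther back than shut.
Start: joints at [1.134, 0.332, -0.065, 1.46, 0.022, 1.35, -0.088], TCP at [0.251, -0.572, 0.253] pointing down, gripper open.
Joint ranges: [-2.6, 2.6], [-0.5, 2.12], [-1.47, 1.34], [0.16, 2.42], [-1.27, 4.41], [0.06, 2.06], [-2.6, 2.6]. Speed limits (rad/s): [2.22, 2.22, 2.79, 2.79, 3.14, 3.14, 3.14].

INTERFACE

Orientations are given as a unit quaternion [x, y, z, w].
In Python, from workcell import manip, camera, ticket, boxes_of, outline_of gives the robot as it stands.
- The arm moves only by the tool carry_out, never from a script. Its argument "deltas" is a list of rows, each a list of 5 numbers: the shift along the tool's x, y, z as a fraction of full scale, then the turn about the tool's z as a fraction of full scale, then the opening, from -1 (shut) to 1 (fully open), so that 0 is half open. In form: [[tx, ty, tz, spin, gripper], ...]. A call has 1 to 20 rows; each row is the pose to reach, as a shift and turn from the pose commanded when the call began, along the tool's axes at that moment; what a row does not reach only later rows make up. Full scale, the value 1, is 150 mm for a shift and 30 degrees for a turn. A row lasts 1/8 s, in which the tool goes at most 62.5 mm and 10.7 degrees, less where a joint would pass 70% of its speed; a pose out of reach is approached as far as the arm can. A call with a number of a shift or a turn outside -1 to 1 is refused whole. A call with a gripper value outside its range is refused whole. The fingers move at their own pace and stop on an object; "force" is the grip in N (left out, the last holds). Time passes only in rows, so rows that repeat a pose let the fingers close. It gives the time, the measured TCP pose, the force, the opening and the grip force at its end, in the units of the state.
- manip.get_obs(): the state, without advancing time (a new reading comes with each control period).
- camera(name): name is "scene" or "top" or "wrist"; returns a dict with "img" (384x512x3 uint8, red, green, blue), "depth" (384x512 float32, m along the optical axis (not along the pixel's ray), 0 where there is no reading), "vertical_fov" (degrees; the focal length in pixels is half the picture's height over the tangent of half this angle, whatever the lens; pixels are square), "cx", "cy" (the principal point, pixels), "R" (3x3) and "t" (3): a world point X has camera coordinates R X + t. Camera axes: x right, y down, z forward; pixel columns grow to the right and rows downward; lengths in m; the calibration is good to about 2 mm. A picture is of the moment at which its call begins.
- ticket.hand_in(): hands the job in; it is judged then, once.
Trained networks look in a picture, given as the dict that the camera call returned (one of the last four; its "shot" number tells which), for a name from the list of things; names that differ only in an ending like _2 or _b are one class to them, and where a whole thing is asked for, a point or a joint stands for the part that bears it (a point fixed in the world has none). Each returns a list of dicts, best first, with "conf" (0 to 1); they miss things now and then, are a little off and sometimes report something else, mostly with a low value. They report only what shows in the picture. A call takes as long as a camera call.
- boxes_of(query, picture): "position" ([x, y, z] in m, in world coordinates, good to about 4 mm: the middle of the surface that is visible of it).
- outline_of(query, picture): "region" (384x512 bool, what is visible of it).
The state is a dict: "clock": time; "joint_pos": joint angles; "joint_velocities": joint speeds; "tau": joint torques, N m; "position": TCP position; "ee_rot": TCP orientation; "ft_force": force on the tool from outside, world axes, zero at the start; "torque": the same for the moment, N m; "grip_width": opening from 0.0 (shut) to 1.0 (fully open); "grasp_force": force on a finger pad.
Only numpy, scipy, OpenCV 4.12 (cv2) and the standard library are available. Lean on these libraries where they do the work, as an engineer would, in place of code of your own. Each camera call takes 0.05 s, during which the arm holds its last target. There are 200 camera calls.

## Working session

There is one attempt and no reset: what is moved stays moved. The work goes in short steps, Python scripts to look and compute and a tool call to move; the robot and the scene stay as the last step left them, time stands still between calls to the robot, and variables do not carry over. Pictures are saved under pics/ and viewed, at most 10 in all, crops included, and the job is handed in when it is done.

Besides the shell and the picture viewer there is one more tool, called after "Call:" in YAML: its name, and indented under it one key for each argument. carry_out: Moves the arm, as the interface text tells. Its arguments: {"type":"object","properties":{"deltas":{"type":"array","items":{"type":"array","items":{"type":"number"}}},"force":{"type":"number"}},"required":["deltas"]}

```bash
mkdir -p pics; cat > h.py <<'E'
import numpy as np, cv2
from workcell import manip, camera, ticket, boxes_of, outline_of
from scipy.spatial.transform import Rotation as Ro
def save(p,n): cv2.imwrite('pics/'+n,p['img'][:,:,::-1])
def pts(p,mask=None):
    d=p['depth'];f=d.shape[0]/2/np.tan(np.radians(p['vertical_fov'])/2)
    v,u=np.nonzero((d>0)&(mask if mask is not None else True));z=d[v,u]
    c=np.c_[(u-p['cx'])/f*z,(v-p['cy'])/f*z,z]
    return (c-p['t'])@np.array(p['R'])
def proj(p,X):
    c=np.array(p['R'])@np.array(X)+p['t'];f=p['img'].shape[0]/2/np.tan(np.radians(p['vertical_fov'])/2)
    return c[:2]/c[2]*f+[p['cx'],p['cy']]
def st():
    o=manip.get_obs();print({k:np.round(o[k],3).tolist() for k in ('clock','position','ee_rot','ft_force','torque','grip_width','grasp_force','joint_pos')});return o
E
python3 - <<'E'
from h import *
o=st();R=Ro.from_quat(o['ee_rot']).as_matrix();print(R.round(3))
for n in('scene','top'):
    p=camera(n);save(p,n+'0.png')
    for q in('carousel','turntable','index_knob','supply_a','job_pad','uv_glue','capacitor_1'):
        print(n,q,[(np.round(b['position'],3).tolist(),round(b['conf'],2)) for b in boxes_of(q,p)][:5])
E
```

```text
{'clock': 0.0, 'position': [0.251, -0.572, 0.252], 'ee_rot': [0.979, 0.205, -0.0, -0.001], 'ft_force': [0.162, -0.508, 0.631], 'torque': [0.028, 0.037, -0.002], 'grip_width': 0.999, 'grasp_force': 0.0, 'joint_pos': [1.134, 0.333, -0.065, 1.461, 0.022, 1.35, -0.088]}
[[ 0.916  0.402 -0.001]
 [ 0.402 -0.916  0.001]
 [-0.    -0.001 -1.   ]]
scene carousel [([0.592, -0.014, 0.039], 0.65), ([0.554, -0.009, 0.044], 0.28)]
scene turntable [([0.559, -0.009, 0.043], 0.97)]
scene index_knob [([0.553, -0.009, 0.042], 0.74)]
scene supply_a [([0.659, 0.05, 0.072], 0.72), ([0.645, -0.107, 0.069], 0.71), ([0.65, -0.034, 0.074], 0.5)]
scene job_pad [([0.639, -0.11, 0.067], 0.59), ([0.397, -0.302, 0.007], 0.56)]
scene uv_glue [([0.458, 0.3, 0.073], 0.56)]
scene capacitor_1 [([0.578, -0.299, 0.022], 0.39)]
top carousel [([0.612, -0.035, 0.039], 0.64)]
top turntable [([0.556, -0.019, 0.043], 0.95), ([0.401, -0.305, 0.008], 0.7)]
top index_knob [([0.557, -0.025, 0.045], 0.8)]
top supply_a []
top job_pad [([0.403, -0.302, 0.01], 0.91)]
top uv_glue [([0.47, 0.29, 0.079], 0.63)]
top capacitor_1 [([0.59, -0.305, 0.035], 0.39)]
```

View pics/scene0.png

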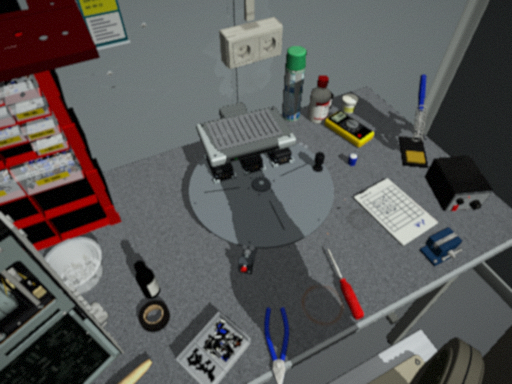

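View pics/top0.png

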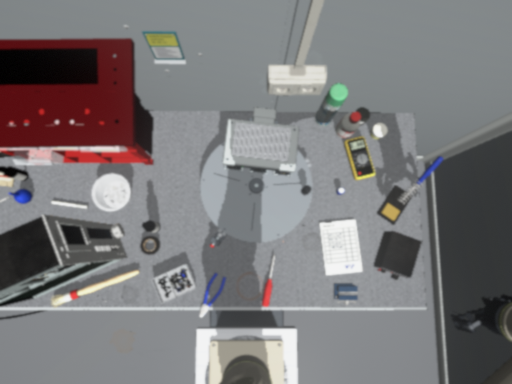

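```bash
python3 - <<'E'
from h import *
p=camera('top');P=pts(p)
def s(n,lo,hi,box):
    m=(P[:,2]>lo)&(P[:,2]<hi)&(P[:,0]>box[0])&(P[:,0]<box[1])&(P[:,1]>box[2])&(P[:,1]<box[3]);Q=P[m]
    if len(Q)<5: print(n,len(Q));return
    r=cv2.minAreaRect(Q[:,:2].astype(np.float32)*1000);print(n,len(Q),Q.min(0).round(3),Q.max(0).round(3),Q.mean(0).round(3),r)
    return Q
s('hood',.12,.145,(.4,1,-.3,.25))
s('high',.055,.11,(.3,.62,-.25,.25))
s('bench things glue',.09,.14,(.3,.6,.22,.4))
s('cap',.02,.05,(.5,.7,-.36,-.24))
s('pad',.004,.02,(.25,.55,-.45,-.2))
Q=s('table',.037,.047,(.3,.8,-.25,.25))
h=cv2.convexHull((Q[:,:2]*1000).astype(np.float32));print(cv2.minEnclosingCircle(h))
E
```

```text
hood 3936 [ 0.634 -0.285  0.12 ] [0.882 0.249 0.145] [ 0.736 -0.035  0.126] ((757.9574584960938, -17.1806640625), (534.0873413085938, 247.19895935058594), 89.70377349853516)
high 60 [ 0.571 -0.197  0.072] [ 0.593 -0.173  0.1  ] [ 0.581 -0.184  0.092] ((581.7583618164062, -185.11790466308594), (23.9468994140625, 22.12652587890625), 88.20864868164062)
bench things glue 130 [0.367 0.292 0.09 ] [0.477 0.4   0.139] [0.42  0.354 0.115] ((429.2513427734375, 350.83319091796875), (34.85885238647461, 142.43814086914062), 45.2067985534668)
cap 156 [ 0.577 -0.36   0.02 ] [ 0.7   -0.296  0.043] [ 0.649 -0.34   0.03 ] ((634.8849487304688, -337.8399658203125), (44.475502014160156, 133.55648803710938), 68.93067932128906)
pad 2317 [ 0.25  -0.45   0.004] [ 0.55  -0.201  0.02 ] [ 0.401 -0.313  0.008] ((400.0003662109375, -325.5462951660156), (248.6620635986328, 299.9162902832031), 89.97957611083984)
table 6916 [ 0.402 -0.21   0.037] [0.746 0.154 0.047] [ 0.555 -0.021  0.043] ((587.9981689453125, -32.3150634765625), (338.5524597167969, 366.3984680175781), 6.376255512237549)
((562.3489990234375, -26.716947555541992), 211.2400360107422)
```

The scene view shows the carousel with the hood at the back (250,135). The knob is at (318,160) and a red-tipped pin stands at the front-left rim (246,262). In the top view the table axis is at (256,186), the knob at (306,190), the glue at (150,230) and the can at (341,190).

```bash
cat >> h.py <<'E'
def plan(wps,start=None,g=1,rows=20):
    """wps: (x,y,z,bearing deg of tool y); tool assumed pointing down. prints calls"""
    if start is None:
        o=manip.get_obs();R=Ro.from_quat(o['ee_rot']).as_matrix();start=(*o['position'],np.degrees(np.arctan2(R[1,1],R[0,1])))
    s0=np.array(start,float);call=[]
    prev=s0
    def row(w,s0):
        b=np.radians(s0[3]);y=np.array([np.cos(b),np.sin(b)]);x=np.array([-y[1],y[0]])  # x=y x z(down)
        d=w[:3]-s0[:3];return [d[:2]@x/.15,d[:2]@y/.15,-d[2]/.15,((s0[3]-w[3]+180)%360-180)/30]
    for w in wps:
        w=np.array(w,float);r=row(w,s0)
        if max(map(abs,r))>1 or len(call)>=rows:
            print('CALL',call);call=[];s0=prev;r=row(w,s0)
        call.append([round(float(v),2) for v in r]+[g]);prev=w
    print('CALL',call)
def lin(a,b,n): return [tuple(np.array(a)+(np.array(b)-np.array(a))*i/n) for i in range(1,n+1)]
E
python3 - <<'E'
from h import *
p=camera('top');P=pts(p)
Q=P[(P[:,2]>.037)&(P[:,2]<.047)&(P[:,0]>.38)&(P[:,0]<.64)&(P[:,1]>-.23)&(P[:,1]<.18)]
# rim: extreme radius per bearing
from scipy.optimize import least_squares
c=np.array([.584,-.028])
for _ in range(3):
    d=Q[:,:2]-c;a=np.degrees(np.arctan2(d[:,1],d[:,0]))%360;r=np.hypot(*d.T)
    E=np.array([Q[k][:2] for b in range(95,265,4) for k in [max(np.nonzero((a>=b)&(a<b+4)&(r<.19))[0],key=lambda i:r[i],default=None)] if k is not None])
    f=least_squares(lambda q:np.hypot(E[:,0]-q[0],E[:,1]-q[1])-q[2],[*c,.182],loss='soft_l1',f_scale=.002);c=f.x[:2]
print('axis',f.x)
H=P[(P[:,2]>.115)&(P[:,2]<.14)&(P[:,0]>.56)&(P[:,0]<.79)&(P[:,1]>-.18)&(P[:,1]<.12)]
print(cv2.minAreaRect((H[:,:2]*1000).astype(np.float32)),H.mean(0))
K=P[(P[:,2]>.085)&(P[:,2]<.105)&(abs(P[:,0]-.58)<.03)&(abs(P[:,1]+.184)<.03)];print('knob top',K.mean(0),np.ptp(K,axis=0),len(K))
B=P[(abs(P[:,0]-.42)<.06)&(abs(P[:,1]-.1)<.06)&(P[:,2]>.05)];print('pin',len(B),B.min(0),B.max(0)) if len(B) else 0
B=P[(P[:,2]>.01)&(P[:,0]<.45)&(abs(P[:,1]-.1)<.06)];print('pin',len(B),B.min(0),B.max(0))
G=P[(P[:,2]>.1)&(P[:,2]<.13)&(abs(P[:,0]-.47)<.04)&(abs(P[:,1]-.3)<.04)];print('glue',G.mean(0))
C=P[(P[:,2]>.022)&(P[:,2]<.04)&(abs(P[:,0]-.59)<.03)&(abs(P[:,1]+.305)<.03)];print('cap',C.mean(0))
plan([(.36,-.44,.25,-51),(.47,-.31,.25,-36),(.55,-.22,.25,-21),(.582,-.184,.2,-6)],rows=1)
E
```

```text
axis [ 0.59908282 -0.02822047  0.18112458]
((716.3635864257812, -41.29547882080078), (224.63658142089844, 151.14291381835938), 83.96949005126953) [ 0.71184486 -0.04137044  0.12569929]
knob top [ 0.58159711 -0.18479952  0.09430782] [0.02232548 0.02221673 0.01481793] 51
pin 12 [0.4113892  0.09490065 0.05008369] [0.43312919 0.11046752 0.05383474]
pin 1285 [-0.01145145  0.04004553  0.01001993] [0.44995865 0.14795308 0.2088596 ]
glue [0.46693125 0.30083843 0.11615702]
cap [ 0.58652831 -0.30586104  0.02989375]
CALL []
CALL [[1.02, -0.52, 0.02, -0.51, 1]]
CALL [[1.12, -0.21, -0.0, -0.5, 1]]
CALL [[0.8, 0.08, -0.0, -0.5, 1]]
CALL [[0.3, 0.11, 0.33, -0.5, 1]]
```

Call:
carry_out:
  deltas:
    - [1, -0.52, 0, -0.5, 1]
    - [1, -0.52, 0, -0.5, 1]
    - [1, -0.52, 0, -0.5, 1]

```text
clock: 1.27
position: [0.3593, -0.4381, 0.2536]
ee_rot: [0.943, 0.333, 0.0, 0.0]
ft_force: [0.3, -0.8, 0.2]
grip_width: 1.001
grasp_force: 0.0
```

Call:
carry_out:
  deltas:
    - [1, -0.2, 0, -0.5, 1]
    - [1, -0.2, 0, -0.5, 1]
    - [1, -0.2, 0, -0.5, 1]

```text
clock: 1.65
position: [0.458, -0.3197, 0.2537]
ee_rot: [0.891, 0.454, 0.001, 0.0]
ft_force: [-0.3, -0.3, 0.1]
grip_width: 1.001
grasp_force: 0.0
```

Call:
carry_out:
  deltas:
    - [0.9, 0.1, 0, -0.5, 0]
    - [0.9, 0.1, 0, -0.5, 0]
    - [0.9, 0.1, 0, -0.5, 0]
    - [0.9, 0.1, 0, -0.5, 0]
    - [0.9, 0.1, 0, -0.5, 0]

```text
clock: 2.28
position: [0.5466, -0.2253, 0.2533]
ee_rot: [0.826, 0.563, -0.0, 0.0]
ft_force: [0.3, -0.2, -0.0]
grip_width: 0.502
grasp_force: 0.0
```

```bash
python3 - <<'E'
from h import *
o=st()
p=camera('wrist');save(p,'w1.png')
P=pts(p);K=P[(P[:,2]>.088)&(P[:,2]<.105)&(abs(P[:,0]-.58)<.03)&(abs(P[:,1]+.184)<.03)];print('knob top',len(K),K.mean(0),K.min(0),K.max(0))
k=(.582,-.185)
plan([(*k,.15,-6),(*k,.089,-6)],g=0)
E
```

```text
{'clock': 2.275, 'position': [0.547, -0.225, 0.253], 'ee_rot': [0.826, 0.563, -0.0, 0.0], 'ft_force': [0.331, -0.166, -0.044], 'torque': [0.0, -0.02, -0.008], 'grip_width': 0.502, 'grasp_force': 0.0, 'joint_pos': [0.663, 0.289, -0.427, 1.537, 0.122, 1.343, -0.15]}
knob top 603 [ 0.58166167 -0.18474934  0.09338488] [ 0.56966576 -0.19720176  0.08829373] [ 0.59378207 -0.17318895  0.0961521 ]
CALL [[0.34, 0.12, 0.69, -0.52, 0]]
CALL [[0.0, 0.0, 0.41, 0.0, 0]]
```

Call:
carry_out:
  deltas:
    - [0.34, 0.12, 0.3, -0.26, 0]
    - [0.34, 0.12, 0.6, -0.52, 0]
    - [0.34, 0.12, 0.7, -0.52, 0]
    - [0.34, 0.12, 0.7, -0.52, 0]

```text
clock: 2.82
position: [0.582, -0.1841, 0.1484]
ee_rot: [0.743, 0.669, -0.001, -0.0]
ft_force: [0.0, 0.4, 0.9]
grip_width: 0.5
grasp_force: 0.0
```

Call:
carry_out:
  deltas:
    - [0, 0, 0.2, 0, 0]
    - [0, 0, 0.4, 0, 0]
    - [0, 0, 0.4, 0, 0]
    - [0, 0, 0.4, 0, -1]
    - [0, 0, 0.4, 0, -1]
    - [0, 0, 0.4, 0, -1]
    - [0, 0, 0.4, 0, -1]
    - [0, 0, 0.4, 0, -1]
  force: 50

```text
clock: 3.82
position: [0.5841, -0.1833, 0.0911]
ee_rot: [0.742, 0.671, 0.001, 0.002]
ft_force: [-1.7, -0.2, 8.2]
grip_width: 0.266
grasp_force: 49.2
```

```bash
python3 - <<'E'
from h import *
o=st()
A=np.array([.6,-.0285]);k=o['position'];d=k[:2]-A;r=np.hypot(*d);b0=np.degrees(np.arctan2(d[1],d[0]));print(r,b0)
z=k[2]
# tool turns 120 while knob turns 152
w=[]
N=38
for i in range(1,N+1):
    t=151*i/N;b=np.radians(b0-t);w.append((A[0]+.158*np.cos(b),A[1]+.158*np.sin(b),z,-6-120*i/N))
R=Ro.from_quat(o['ee_rot']).as_matrix();print(np.degrees(np.arctan2(R[1,1],R[0,1])))
plan(w,g=-1)
E
```

```text
{'clock': 3.825, 'position': [0.584, -0.183, 0.091], 'ee_rot': [0.742, 0.671, 0.001, 0.002], 'ft_force': [-1.68, -0.248, 8.186], 'torque': [-0.194, 0.518, -0.02], 'grip_width': 0.266, 'grasp_force': 49.179, 'joint_pos': [0.592, 0.481, -0.46, 1.655, 0.239, 1.058, -0.041]}
0.15562453879309948 -95.86571052520435
-5.750612292897376
CALL [[-0.01, -0.07, -0.0, 0.11, -1], [-0.01, -0.15, -0.0, 0.22, -1], [0.01, -0.22, -0.0, 0.32, -1], [0.03, -0.29, -0.0, 0.43, -1], [0.05, -0.36, -0.0, 0.53, -1], [0.07, -0.43, -0.0, 0.64, -1], [0.11, -0.49, -0.0, 0.75, -1], [0.14, -0.55, -0.0, 0.85, -1], [0.18, -0.62, -0.0, 0.96, -1]]
CALL [[0.01, -0.07, -0.0, 0.11, -1], [0.03, -0.14, -0.0, 0.21, -1], [0.05, -0.21, -0.0, 0.32, -1], [0.08, -0.28, -0.0, 0.42, -1], [0.11, -0.35, -0.0, 0.53, -1], [0.14, -0.41, -0.0, 0.63, -1], [0.18, -0.47, -0.0, 0.74, -1], [0.23, -0.53, -0.0, 0.84, -1], [0.27, -0.59, -0.0, 0.95, -1]]
CALL [[0.02, -0.07, -0.0, 0.11, -1], [0.05, -0.14, -0.0, 0.21, -1], [0.08, -0.2, -0.0, 0.32, -1], [0.11, -0.27, -0.0, 0.42, -1], [0.15, -0.33, -0.0, 0.53, -1], [0.19, -0.39, -0.0, 0.63, -1], [0.24, -0.45, -0.0, 0.74, -1], [0.29, -0.5, -0.0, 0.84, -1], [0.35, -0.55, -0.0, 0.95, -1]]
CALL [[0.03, -0.07, -0.0, 0.11, -1], [0.06, -0.13, -0.0, 0.21, -1], [0.1, -0.19, -0.0, 0.32, -1], [0.14, -0.25, -0.0, 0.42, -1], [0.19, -0.31, -0.0, 0.53, -1], [0.24, -0.36, -0.0, 0.63, -1], [0.3, -0.41, -0.0, 0.74, -1], [0.35, -0.46, -0.0, 0.84, -1], [0.41, -0.5, -0.0, 0.95, -1]]
CALL [[0.04, -0.06, -0.0, 0.11, -1], [0.08, -0.12, -0.0, 0.21, -1]]
```

Call:
carry_out:
  deltas:
    - [0, -0.07, 0, 0.11, -1]
    - [0, -0.15, 0, 0.22, -1]
    - [0.01, -0.22, 0, 0.32, -1]
    - [0.03, -0.29, 0, 0.43, -1]
    - [0.05, -0.36, 0, 0.53, -1]
    - [0.07, -0.43, 0, 0.64, -1]
    - [0.11, -0.49, 0, 0.75, -1]
    - [0.14, -0.55, 0, 0.85, -1]
    - [0.18, -0.62, 0, 0.96, -1]
    - [0.18, -0.62, 0, 0.96, -1]

```text
clock: 5.08
position: [0.4957, -0.1452, 0.0911]
ee_rot: [0.885, 0.465, 0.003, 0.002]
ft_force: [5.9, 3.3, 0.3]
grip_width: 0.269
grasp_force: 52.3
```

```bash
python3 - <<'E'
from h import *
o=st()
A=np.array([.6,-.0285]);k=o['position'];d=k[:2]-A;r=np.hypot(*d);b0=np.degrees(np.arctan2(d[1],d[0]));print(r,b0)
R=Ro.from_quat(o['ee_rot']).as_matrix();yb=np.degrees(np.arctan2(R[1,1],R[0,1]));print(yb)
z=.089
w=[];N=29
B=-97.-150.5
for i in range(1,N+1):
    b=np.radians(b0+(B-b0)*i/N);w.append((A[0]+.158*np.cos(b),A[1]+.158*np.sin(b),z,yb+(-126-yb)*i/N))
plan(w,g=-1)
E
```

```text
{'clock': 5.075, 'position': [0.496, -0.145, 0.091], 'ee_rot': [0.885, 0.465, 0.003, 0.002], 'ft_force': [5.904, 3.268, 0.285], 'torque': [0.703, -1.345, -0.445], 'grip_width': 0.269, 'grasp_force': 52.347, 'joint_pos': [0.57, 0.281, -0.418, 1.912, 0.136, 0.97, -0.513]}
0.15653093008395874 -131.79563398174506
-34.521828411981296
CALL [[0.0, -0.07, 0.01, 0.11, -1], [0.02, -0.14, 0.01, 0.21, -1], [0.04, -0.22, 0.01, 0.32, -1], [0.07, -0.28, 0.01, 0.42, -1], [0.1, -0.35, 0.01, 0.53, -1], [0.13, -0.41, 0.01, 0.63, -1], [0.17, -0.48, 0.01, 0.74, -1], [0.22, -0.53, 0.01, 0.84, -1], [0.27, -0.59, 0.01, 0.95, -1]]
CALL [[0.02, -0.07, -0.0, 0.11, -1], [0.05, -0.14, -0.0, 0.21, -1], [0.08, -0.21, -0.0, 0.32, -1], [0.11, -0.27, -0.0, 0.42, -1], [0.15, -0.33, -0.0, 0.53, -1], [0.2, -0.39, -0.0, 0.63, -1], [0.24, -0.45, -0.0, 0.74, -1], [0.3, -0.5, -0.0, 0.84, -1], [0.35, -0.55, -0.0, 0.95, -1]]
CALL [[0.03, -0.07, -0.0, 0.11, -1], [0.06, -0.13, -0.0, 0.21, -1], [0.1, -0.19, -0.0, 0.32, -1], [0.15, -0.25, -0.0, 0.42, -1], [0.19, -0.31, -0.0, 0.53, -1], [0.25, -0.36, -0.0, 0.63, -1], [0.3, -0.41, -0.0, 0.74, -1], [0.36, -0.45, -0.0, 0.84, -1], [0.42, -0.5, -0.0, 0.95, -1]]
CALL [[0.04, -0.06, -0.0, 0.11, -1], [0.08, -0.12, -0.0, 0.21, -1]]
```

Call:
carry_out:
  deltas:
    - [0, -0.07, 0, 0.11, -1]
    - [0.02, -0.14, 0, 0.21, -1]
    - [0.04, -0.22, 0, 0.32, -1]
    - [0.07, -0.28, 0, 0.42, -1]
    - [0.1, -0.35, 0, 0.53, -1]
    - [0.13, -0.41, 0, 0.63, -1]
    - [0.17, -0.48, 0, 0.74, -1]
    - [0.22, -0.53, 0, 0.84, -1]
    - [0.27, -0.59, 0, 0.95, -1]

```text
clock: 6.2
position: [0.4463, -0.0631, 0.0911]
ee_rot: [0.973, 0.232, 0.004, 0.002]
ft_force: [10.3, -1.8, -0.2]
grip_width: 0.27
grasp_force: 52.3
```

Call:
carry_out:
  deltas:
    - [0.02, -0.07, 0, 0.11, -1]
    - [0.05, -0.14, 0, 0.21, -1]
    - [0.08, -0.21, 0, 0.32, -1]
    - [0.11, -0.27, 0, 0.42, -1]
    - [0.15, -0.33, 0, 0.53, -1]
    - [0.2, -0.39, 0, 0.63, -1]
    - [0.24, -0.45, 0, 0.74, -1]
    - [0.3, -0.5, 0, 0.84, -1]
    - [0.35, -0.55, 0, 0.95, -1]
    - [0.35, -0.55, 0, 0.95, -1]

```text
clock: 7.45
position: [0.4548, 0.0347, 0.091]
ee_rot: [1.0, -0.014, 0.003, 0.0]
ft_force: [-0.9, -3.6, 11.7]
grip_width: 0.267
grasp_force: 51.5
```

```bash
python3 - <<'E'
from h import *
o=st()
A=np.array([.6,-.0285]);k=o['position'];d=k[:2]-A;r=np.hypot(*d);b0=np.degrees(np.arctan2(d[1],d[0]));b0-=360*(b0>0);print(r,b0)
R=Ro.from_quat(o['ee_rot']).as_matrix();yb=np.degrees(np.arctan2(R[1,1],R[0,1]));print(yb)
z=.091
w=[]
B=-96.5-150.5;N=round((b0-B)/4)
for i in range(1,N+1):
    b=np.radians(b0+(B-b0)*i/N);w.append((A[0]+.158*np.cos(b),A[1]+.158*np.sin(b),z,yb-29*i/N))
plan(w,g=-1)
E
```

```text
{'clock': 7.45, 'position': [0.455, 0.035, 0.091], 'ee_rot': [1.0, -0.014, 0.003, 0.0], 'ft_force': [-0.9, -3.571, 11.67], 'torque': [-0.839, 0.195, -0.525], 'grip_width': 0.267, 'grasp_force': 51.497, 'joint_pos': [0.275, 0.162, -0.478, 2.055, 0.094, 0.94, -1.852]}
0.15835058982251465 -203.50726672345925
-91.60232785320065
CALL [[0.03, -0.07, -0.0, 0.09, -1], [0.07, -0.13, -0.0, 0.18, -1], [0.1, -0.19, -0.0, 0.26, -1], [0.15, -0.25, -0.0, 0.35, -1], [0.19, -0.31, -0.0, 0.44, -1], [0.24, -0.36, -0.0, 0.53, -1], [0.3, -0.41, -0.0, 0.62, -1], [0.35, -0.45, -0.0, 0.7, -1], [0.41, -0.49, -0.0, 0.79, -1], [0.48, -0.53, -0.0, 0.88, -1], [0.54, -0.56, -0.0, 0.97, -1]]
```

Call:
carry_out:
  deltas:
    - [0.03, -0.07, 0, 0.06, -1]
    - [0.07, -0.13, 0, 0.12, -1]
    - [0.1, -0.19, 0, 0.18, -1]
    - [0.15, -0.25, 0, 0.24, -1]
    - [0.19, -0.31, 0, 0.3, -1]
    - [0.24, -0.36, 0, 0.35, -1]
    - [0.3, -0.41, 0, 0.4, -1]
    - [0.35, -0.45, 0, 0.45, -1]
    - [0.41, -0.49, 0, 0.5, -1]
    - [0.48, -0.53, 0, 0.55, -1]
    - [0.54, -0.56, 0, 0.6, -1]
    - [0.54, -0.56, 0, 0.6, -1]
    - [0.54, -0.56, 0, 0.6, -1]

```text
clock: 9.07
position: [0.5371, 0.1157, 0.0907]
ee_rot: [0.985, -0.17, 0.002, -0.0]
ft_force: [-1.5, -3.4, 7.7]
grip_width: 0.27
grasp_force: 51.4
```

```bash
python3 - <<'E'
from h import *
o=st()
A=np.array([.6,-.0285]);k=o['position'];d=k[:2]-A;r=np.hypot(*d);b0=np.degrees(np.arctan2(d[1],d[0]));print(r,b0)
p=camera('top');save(p,'top2.png')
E
```

```text
{'clock': 9.075, 'position': [0.537, 0.116, 0.091], 'ee_rot': [0.985, -0.17, 0.002, -0.0], 'ft_force': [-1.509, -3.352, 7.665], 'torque': [-0.737, 0.259, -0.431], 'grip_width': 0.27, 'grasp_force': 51.421, 'joint_pos': [0.091, 0.355, -0.452, 1.824, 0.183, 1.0, -2.349]}
0.15733899325778888 113.56811662748981
```

View pics/top2.png

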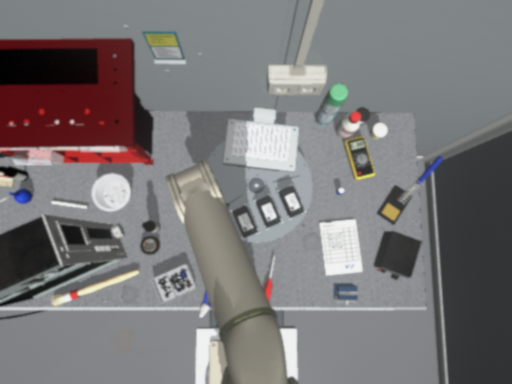

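The top view shows the three supplies now clear of the hood in front of the axis, at (245,220), (267,211) and (291,201). The arm is at the knob, at (195,185).

Call:
carry_out:
  deltas:
    - [0, 0, 0, 0, 0.3]
    - [0, 0, 0, 0, 0.3]
    - [0, 0, 0, 0, 0.3]
    - [0, 0, -0.3, 0, 0.3]
    - [0, 0, -0.6, 0, 0.5]
    - [0, 0, -0.9, -0.3, 1]
    - [0, 0, -0.9, -0.6, 1]
    - [0, 0, -0.9, -0.9, 1]
    - [0, 0, -0.9, -0.9, 1]

```text
clock: 10.25
position: [0.5354, 0.1165, 0.2233]
ee_rot: [0.998, 0.065, -0.0, -0.0]
ft_force: [-0.6, 0.1, 0.1]
grip_width: 0.994
grasp_force: 0.0
```

```bash
cat >> h.py <<'E'
def sup(p,lo=.074,hi=.084):
    """supplies by their top face from depth"""
    out=[]
    for b in outline_of('supply_a',p):
        Q=pts(p,b['region'].astype(bool));Q=Q[(Q[:,2]>lo)&(Q[:,2]<hi)]
        if len(Q)<30: continue
        r=cv2.minAreaRect((Q[:,:2]*1000).astype(np.float32));out.append((round(b['conf'],2),np.round(r[0],1),np.round(r[1],1),round(r[2],1),round(Q[:,2].mean(),4)))
        print(out[-1])
    return out
E
python3 - <<'E'
from h import *
o=st()
for n in('top','wrist','scene'):
    p=camera(n);print(n);sup(p)
    P=pts(p);K=P[(P[:,2]>.088)&(P[:,2]<.1)&(abs(P[:,0]-.537)<.04)&(abs(P[:,1]-.116)<.04)]
    if len(K): print('knob',len(K),K.mean(0),K.min(0),K.max(0))
    if n=='wrist':save(p,'w3.png')
E
```

```text
{'clock': 10.25, 'position': [0.535, 0.116, 0.223], 'ee_rot': [0.998, 0.065, -0.0, -0.0], 'ft_force': [-0.59, 0.115, 0.108], 'torque': [0.018, 0.004, -0.018], 'grip_width': 0.994, 'grasp_force': 0.0, 'joint_pos': [0.164, 0.224, -0.527, 1.686, 0.118, 1.263, -1.828]}
top
(0.87, array([ 546.1, -138.9]), array([85.6, 47.1]), 24.3, np.float64(0.0786))
(0.66, array([515.5, -65. ]), array([88. , 47.8]), 23.4, np.float64(0.0784))
(0.55, array([482.8,   7.4]), array([88.9, 47. ]), 23.2, np.float64(0.0787))
wrist
(0.92, array([ 549. , -111.7]), array([62.3,  4.1]), 20.2, np.float64(0.0751))
(0.83, array([484.9,   9.3]), array([86.1, 47.3]), 23.3, np.float64(0.0772))
(0.62, array([515.3, -64.1]), array([89. , 47.4]), 23.9, np.float64(0.0774))
knob 647 [0.53702809 0.11643563 0.09337618] [0.52352307 0.10429398 0.08802278] [0.54782363 0.12822102 0.09692086]
scene
(0.92, array([ 546.4, -140.1]), array([86.6, 49.1]), 24.9, np.float64(0.0778))
(0.79, array([514.9, -66.4]), array([88.7, 48.8]), 23.1, np.float64(0.0778))
(0.6, array([482.6,   7.8]), array([88.2, 47.8]), 23.4, np.float64(0.078))
knob 85 [0.53455637 0.11647456 0.09347514] [0.52441725 0.1044107  0.08813725] [0.5465859  0.12686113 0.09721847]
```

```bash
python3 - <<'E'
from h import *
plan([(.540,.0,.2,-74),(.5463,-.1392,.2,-66.4),(.5463,-.1392,.071,-66.4)],g=.46,rows=1)
E
```

```text
CALL [[-0.07, 0.77, 0.15, -0.29, 0.46]]
CALL [[-0.22, 0.9, -0.0, -0.25, 0.46]]
CALL [[0.0, 0.0, 0.86, 0.0, 0.46]]
```

Call:
carry_out:
  deltas:
    - [-0.07, 0.77, 0.15, -0.29, 0.46]
    - [-0.07, 0.77, 0.15, -0.29, 0.46]
    - [-0.07, 0.77, 0.15, -0.29, 0.46]

```text
clock: 10.92
position: [0.5397, -0.0049, 0.1997]
ee_rot: [0.991, 0.137, -0.001, 0.001]
ft_force: [-0.5, 1.1, 0.4]
grip_width: 0.728
grasp_force: 0.0
```

Call:
carry_out:
  deltas:
    - [-0.22, 0.9, 0, -0.25, 0.46]
    - [-0.22, 0.9, 0, -0.25, 0.46]
    - [-0.22, 0.9, 0, -0.25, 0.46]
    - [-0.22, 0.9, 0, -0.25, 0.46]
    - [-0.22, 0.9, 0, -0.25, 0.46]

```text
clock: 11.55
position: [0.5465, -0.1358, 0.2009]
ee_rot: [0.978, 0.207, 0.0, -0.0]
ft_force: [-0.3, -0.2, -0.2]
grip_width: 0.727
grasp_force: 0.0
```

```bash
python3 - <<'E'
from h import *
o=st();p=camera('wrist');S=sup(p);save(p,'w4.png')
c=[s for s in S if abs(s[1][0]-546)<15]
plan([(.5463,-.1392,.071,-66.4)],g=.46)
if c: plan([(*(c[0][1]/1000),.071,-66.4)],g=.46)
E
```

```text
{'clock': 11.55, 'position': [0.546, -0.136, 0.201], 'ee_rot': [0.978, 0.207, 0.0, -0.0], 'ft_force': [-0.293, -0.184, -0.211], 'torque': [0.041, -0.039, 0.027], 'grip_width': 0.727, 'grasp_force': 0.0, 'joint_pos': [0.499, 0.259, -0.391, 1.682, 0.103, 1.222, -1.07]}
(0.84, array([483.8,   7.6]), array([88. , 47.9]), 23.8, np.float64(0.0776))
(0.69, array([ 547.3, -138.3]), array([88.2, 47.3]), 23.6, np.float64(0.0776))
(0.56, array([515.5, -65.8]), array([89. , 47.3]), 23.7, np.float64(0.0776))
CALL [[-0.01, 0.02, 0.87, 0.01, 0.46]]
CALL [[-0.0, 0.02, 0.87, 0.01, 0.46]]
```

View pics/w4.png

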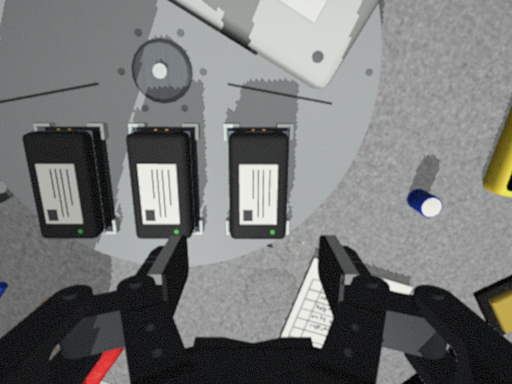

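The wrist view shows three supplies seated in corner angles at (70,185), (163,185) and (258,185), with the fingers aligned across the right one. Next I go down, grip and lift.

Call:
carry_out:
  deltas:
    - [0, 0.02, 0.35, 0.01, 0.46]
    - [0, 0.02, 0.6, 0.01, 0.46]
    - [0, 0.02, 0.75, 0.01, 0.46]
    - [0, 0.02, 0.87, 0.01, 0.46]
    - [0, 0.02, 0.87, 0.01, 0.46]
    - [0, 0.02, 0.87, 0.01, -1]
    - [0, 0.02, 0.87, 0.01, -1]
    - [0, 0.02, 0.87, 0.01, -1]
    - [0, 0.02, 0.87, 0.01, -1]
  force: 70

```text
clock: 12.78
position: [0.5482, -0.1411, 0.0716]
ee_rot: [0.979, 0.203, 0.001, 0.0]
ft_force: [-0.9, 0.9, 7.1]
grip_width: 0.549
grasp_force: 73.5
```

Call:
carry_out:
  deltas:
    - [0, 0, -0.1, 0, -1]
    - [0, 0, -0.3, 0, -1]
    - [0, 0, -0.6, 0, -1]
    - [0, 0, -0.9, 0, -1]
    - [0, 0, -0.9, 0, -1]
    - [0, 0, -0.9, 0, -1]
    - [0, 0, -0.9, 0, -1]

```text
clock: 13.65
position: [0.5464, -0.141, 0.2037]
ee_rot: [0.979, 0.203, -0.001, -0.001]
ft_force: [0.4, 0.0, -4.3]
grip_width: 0.55
grasp_force: 73.0
```

```bash
cat >> h.py <<'E'
def tq(n=8):
    T=[]
    for i in range(n):
        camera('wrist');o=manip.get_obs();R=Ro.from_quat(o['ee_rot']).as_matrix();T.append(np.r_[R.T@o['torque'],R.T@o['ft_force']])
    T=np.array(T);print('tool torque,force',T.mean(0).round(3),'sd',T.std(0).round(3))
E
python3 - <<'E'
from h import *
o=st();tq(5)
E
```

```text
{'clock': 13.65, 'position': [0.546, -0.141, 0.204], 'ee_rot': [0.979, 0.203, -0.001, -0.001], 'ft_force': [0.402, 0.006, -4.282], 'torque': [-0.01, 0.004, 0.054], 'grip_width': 0.55, 'grasp_force': 72.979, 'joint_pos': [0.504, 0.261, -0.389, 1.673, 0.103, 1.231, -1.07]}
tool torque,force [ 1.00e-03  3.00e-03  2.00e-02 -3.86e-01  7.60e-02  3.76e+00] sd [0.026 0.027 0.027 0.491 0.334 0.378]
```

Call:
carry_out:
  deltas:
    - [0.2, 0, 0, 0, -1]
    - [-0.2, 0, 0, 0, -1]
    - [0.2, 0, 0, 0, -1]
    - [-0.2, 0, 0, 0, -1]
    - [0.2, 0, 0, 0, -1]
    - [-0.2, 0, 0, 0, -1]
    - [0.2, 0, 0, 0, -1]
    - [-0.2, 0, 0, 0, -1]
    - [0.15, 0, 0, 0, -1]
    - [0.15, 0, 0, 0, -1]
    - [0.15, 0, 0, 0, -1]

```text
clock: 15.28
position: [0.5681, -0.132, 0.2051]
ee_rot: [0.979, 0.203, -0.0, -0.0]
ft_force: [0.6, -0.6, -3.6]
grip_width: 0.549
grasp_force: 73.5
```

```bash
python3 - <<'E'
from h import *
st();tq(10)
E
```

```text
{'clock': 15.275, 'position': [0.568, -0.132, 0.205], 'ee_rot': [0.979, 0.203, -0.0, -0.0], 'ft_force': [0.568, -0.646, -3.631], 'torque': [-0.007, 0.013, -0.011], 'grip_width': 0.549, 'grasp_force': 73.482, 'joint_pos': [0.508, 0.304, -0.431, 1.622, 0.133, 1.245, -1.11]}
tool torque,force [ 0.004 -0.017 -0.015  0.174  0.109  3.576] sd [0.018 0.03  0.037 0.408 0.373 0.555]
```

Call:
carry_out:
  deltas:
    - [-0.35, 0, 0, 0, -1]
    - [0.05, 0, 0, 0, -1]
    - [-0.35, 0, 0, 0, -1]
    - [0.05, 0, 0, 0, -1]
    - [-0.35, 0, 0, 0, -1]
    - [0.05, 0, 0, 0, -1]
    - [-0.3, 0, 0, 0, -1]
    - [-0.3, 0, 0, 0, -1]
    - [-0.3, 0, 0, 0, -1]

```text
clock: 16.9
position: [0.5268, -0.1502, 0.2058]
ee_rot: [0.979, 0.203, 0.0, 0.0]
ft_force: [-0.6, 1.3, -3.9]
grip_width: 0.551
grasp_force: 73.7
```

```bash
python3 - <<'E'
from h import *
st();tq(10)
E
```

```text
{'clock': 16.9, 'position': [0.527, -0.15, 0.206], 'ee_rot': [0.979, 0.203, 0.0, 0.0], 'ft_force': [-0.593, 1.272, -3.94], 'torque': [0.002, 0.01, 0.019], 'grip_width': 0.551, 'grasp_force': 73.653, 'joint_pos': [0.596, 0.228, -0.458, 1.712, 0.107, 1.224, -1.051]}
tool torque,force [ 1.100e-02 -9.000e-03 -3.000e-03  2.550e-01  9.000e-02  3.677e+00] sd [0.039 0.02  0.021 0.398 0.375 0.453]
```

```bash
python3 - <<'E'
from h import *
plan([(.5477,-.1397,.100,-66.4)],g=-1)
E
```

```text
CALL [[0.16, -0.01, 0.7, -0.01, -1]]
```

Call:
carry_out:
  deltas:
    - [0.16, -0.01, 0.3, 0, -1]
    - [0.16, -0.01, 0.6, 0, -1]
    - [0.16, -0.01, 0.7, 0, -1]
    - [0.16, -0.01, 0.7, 0, -1]
    - [0.16, -0.01, 0.7, 0, -1]

```text
clock: 18.02
position: [0.5493, -0.1395, 0.1023]
ee_rot: [0.979, 0.203, 0.001, 0.001]
ft_force: [0.0, -0.8, -3.5]
grip_width: 0.549
grasp_force: 73.4
```

```bash
python3 - <<'E'
from h import *
st()
plan([(.5477,-.1397,.073,-66.4)],g=-1)
E
```

```text
{'clock': 18.025, 'position': [0.549, -0.14, 0.102], 'ee_rot': [0.979, 0.203, 0.001, 0.001], 'ft_force': [0.013, -0.805, -3.502], 'torque': [0.02, -0.042, 0.016], 'grip_width': 0.549, 'grasp_force': 73.396, 'joint_pos': [0.545, 0.375, -0.449, 1.77, 0.186, 1.036, -1.135]}
CALL [[-0.01, -0.0, 0.2, -0.01, -1]]
```

Call:
carry_out:
  deltas:
    - [-0.01, 0, 0.08, 0, -1]
    - [-0.01, 0, 0.16, 0, -1]
    - [-0.01, 0, 0.2, 0, -1]
    - [-0.01, 0, 0.2, 0, -1]

```text
clock: 18.52
position: [0.5474, -0.1402, 0.0716]
ee_rot: [0.979, 0.203, 0.0, 0.001]
ft_force: [-4.4, -1.2, 11.7]
grip_width: 0.549
grasp_force: 75.7
```

Call:
carry_out:
  deltas:
    - [0, 0, 0, 0, 0.46]
    - [0, 0, 0, 0, 0.46]
    - [0, 0, 0, 0, 0.46]
    - [0, 0, -0.2, 0, 0.46]
    - [0, 0, -0.6, 0, 0.46]
    - [0, 0, -0.8, 0, 0.46]
    - [0, -0.53, -0.8, 0, 0.46]
    - [0, -0.53, -0.8, 0, 0.46]
    - [0, -0.53, -0.8, 0, 0.46]

```text
clock: 19.65
position: [0.515, -0.0659, 0.1904]
ee_rot: [0.979, 0.204, 0.0, 0.0]
ft_force: [0.8, -1.5, 0.1]
grip_width: 0.734
grasp_force: 0.0
```

```bash
python3 - <<'E'
from h import *
o=st();p=camera('wrist');S=sup(p)
P=pts(p);Q=P[(np.hypot(P[:,0]-.548,P[:,1]+.139)<.025)&(P[:,2]>.06)];print(len(Q),np.linalg.lstsq(np.c_[Q[:,:2],np.ones(len(Q))],Q[:,2],rcond=None)[0])
c=[s for s in S if abs(s[1][0]-515.5)<10]
plan([(*(c[0][1]/1000),.071,-66.4)],g=.46)
E
```

```text
{'clock': 19.65, 'position': [0.515, -0.066, 0.19], 'ee_rot': [0.979, 0.204, 0.0, 0.0], 'ft_force': [0.751, -1.468, 0.061], 'torque': [-0.032, 0.039, 0.004], 'grip_width': 0.734, 'grasp_force': 0.0, 'joint_pos': [0.511, 0.186, -0.519, 1.799, 0.1, 1.183, -1.199]}
(0.83, array([515.8, -65.9]), array([89. , 47.5]), 25.1, np.float64(0.0776))
(0.58, array([483.1,   6.2]), array([88.3, 46.8]), 24.2, np.float64(0.0776))
5008 [-0.67635703  3.87766955  1.01180545]
CALL [[0.01, -0.01, 0.79, -0.01, 0.46]]
```

```bash
python3 - <<'E'
from h import *
for n in('wrist','scene'):
    p=camera(n);P=pts(p);Q=P[(np.hypot(P[:,0]-.548,P[:,1]+.139)<.06)&(P[:,2]>.07)&(P[:,2]<.09)]
    if len(Q)>20: print(n,len(Q),cv2.minAreaRect((Q[:,:2]*1000).astype(np.float32)),np.linalg.lstsq(np.c_[Q[:,:2],np.ones(len(Q))],Q[:,2],rcond=None)[0],Q[:,2].mean())
E
```

```text
wrist 6864 ((539.9402465820312, -122.12699127197266), (88.77800750732422, 82.25340270996094), 23.735498428344727) [ 0.00338474 -0.02562821  0.07197255] 0.0772809717667
scene 588 ((540.0534057617188, -122.97637939453125), (89.77250671386719, 82.67796325683594), 22.220195770263672) [ 0.02247999 -0.03030561  0.06100436] 0.07733526984636209
```

Call:
carry_out:
  deltas:
    - [0.01, -0.01, 0.3, 0, 0.46]
    - [0.01, -0.01, 0.55, 0, 0.46]
    - [0.01, -0.01, 0.7, 0, 0.46]
    - [0.01, -0.01, 0.79, 0, 0.46]
    - [0.01, -0.01, 0.79, 0, 0.46]
    - [0.01, -0.01, 0.79, 0, -1]
    - [0.01, -0.01, 0.79, 0, -1]
    - [0.01, -0.01, 0.79, 0, -1]
    - [0.01, -0.01, 0.79, 0, -1]

```text
clock: 20.98
position: [0.5168, -0.0649, 0.0731]
ee_rot: [0.979, 0.203, 0.001, 0.001]
ft_force: [-1.3, -0.7, 6.3]
grip_width: 0.551
grasp_force: 73.3
```

Call:
carry_out:
  deltas:
    - [0, 0, -0.1, 0, -1]
    - [0, 0, -0.3, 0, -1]
    - [0, 0, -0.6, 0, -1]
    - [0, 0, -0.9, 0, -1]
    - [0, 0, -0.9, 0, -1]
    - [0, 0, -0.9, 0, -1]

```text
clock: 21.72
position: [0.5154, -0.0648, 0.2063]
ee_rot: [0.979, 0.203, -0.0, 0.0]
ft_force: [-1.1, 0.8, -4.6]
grip_width: 0.546
grasp_force: 75.3
```

Call:
carry_out:
  deltas:
    - [0.2, 0, 0, 0, -1]
    - [-0.2, 0, 0, 0, -1]
    - [0.2, 0, 0, 0, -1]
    - [-0.2, 0, 0, 0, -1]
    - [0.2, 0, 0, 0, -1]
    - [-0.2, 0, 0, 0, -1]
    - [0.2, 0, 0, 0, -1]
    - [-0.2, 0, 0, 0, -1]
    - [0.15, 0, 0, 0, -1]
    - [0.15, 0, 0, 0, -1]
    - [0.15, 0, 0, 0, -1]

```text
clock: 23.1
position: [0.536, -0.0557, 0.2055]
ee_rot: [0.979, 0.203, -0.001, -0.001]
ft_force: [0.3, 0.1, -4.4]
grip_width: 0.547
grasp_force: 79.9
```

```bash
python3 - <<'E'
from h import *
st();tq(10)
E
```

```text
{'clock': 23.1, 'position': [0.536, -0.056, 0.206], 'ee_rot': [0.979, 0.203, -0.001, -0.001], 'ft_force': [0.278, 0.069, -4.352], 'torque': [-0.078, 0.027, 0.042], 'grip_width': 0.547, 'grasp_force': 79.869, 'joint_pos': [0.544, 0.23, -0.595, 1.727, 0.135, 1.229, -1.247]}
tool torque,force [ 1.000e-02 -3.000e-03 -8.000e-03  1.920e-01  1.080e-01  3.643e+00] sd [0.036 0.044 0.041 0.429 0.413 0.625]
```

Call:
carry_out:
  deltas:
    - [-0.35, 0, 0, 0, -1]
    - [0.05, 0, 0, 0, -1]
    - [-0.35, 0, 0, 0, -1]
    - [0.05, 0, 0, 0, -1]
    - [-0.35, 0, 0, 0, -1]
    - [0.05, 0, 0, 0, -1]
    - [-0.3, 0, 0, 0, -1]
    - [-0.3, 0, 0, 0, -1]
    - [-0.3, 0, 0, 0, -1]

```text
clock: 24.72
position: [0.4955, -0.0739, 0.2074]
ee_rot: [0.979, 0.203, 0.001, 0.001]
ft_force: [-0.3, 0.1, -4.2]
grip_width: 0.551
grasp_force: 81.3
```

```bash
python3 - <<'E'
from h import *
st();tq(10)
E
```

```text
{'clock': 24.725, 'position': [0.496, -0.074, 0.207], 'ee_rot': [0.979, 0.203, 0.001, 0.001], 'ft_force': [-0.341, 0.092, -4.249], 'torque': [0.023, 0.003, -0.005], 'grip_width': 0.551, 'grasp_force': 81.318, 'joint_pos': [0.663, 0.142, -0.65, 1.817, 0.093, 1.212, -1.177]}
tool torque,force [ 0.01   0.032 -0.008  0.129 -0.435  3.471] sd [0.027 0.02  0.036 0.366 0.651 0.258]
```

Call:
carry_out:
  deltas:
    - [0.28, 0, 0, 0, -1]
    - [0.5, 0, 0, 0, -1]
    - [0.66, 0, 0, 0, -1]
    - [0.77, 0, 0, 0, -1]
    - [0.83, 0, 0, 0, -1]
    - [0.85, 0, 0, 0, -1]
    - [0.85, 0, 0, 0, -1]

```text
clock: 26.1
position: [0.6121, -0.0233, 0.2068]
ee_rot: [0.979, 0.203, -0.0, 0.0]
ft_force: [-0.0, -0.2, -2.6]
grip_width: 0.546
grasp_force: 81.3
```

```bash
python3 - <<'E'
from h import *
st();tq(16)
E
```

```text
{'clock': 26.1, 'position': [0.612, -0.023, 0.207], 'ee_rot': [0.979, 0.203, -0.0, 0.0], 'ft_force': [-0.014, -0.175, -2.641], 'torque': [0.046, 0.02, 0.039], 'grip_width': 0.546, 'grasp_force': 81.34, 'joint_pos': [0.471, 0.409, -0.654, 1.531, 0.255, 1.289, -1.377]}
tool torque,force [ 2.000e-03 -4.900e-02  1.700e-02 -4.000e-02 -8.300e-02  3.827e+00] sd [0.022 0.024 0.031 0.453 0.42  0.46 ]
```

Call:
carry_out:
  deltas:
    - [-0.28, 0, 0, 0, -1]
    - [-0.5, 0, 0, 0, -1]
    - [-0.66, 0, 0, 0, -1]
    - [-0.77, 0, 0, 0, -1]
    - [-0.83, 0, 0, 0, -1]
    - [-0.85, 0, 0, 0, -1]
    - [-0.85, 0, 0, 0, -1]

```text
clock: 27.78
position: [0.4957, -0.0734, 0.2069]
ee_rot: [0.979, 0.203, 0.0, -0.0]
ft_force: [-0.0, -0.9, -2.8]
grip_width: 0.549
grasp_force: 81.3
```

```bash
python3 - <<'E'
from h import *
st();tq(16)
E
```

```text
{'clock': 27.775, 'position': [0.496, -0.073, 0.207], 'ee_rot': [0.979, 0.203, 0.0, -0.0], 'ft_force': [-0.011, -0.93, -2.75], 'torque': [-0.035, -0.1, 0.001], 'grip_width': 0.549, 'grasp_force': 81.309, 'joint_pos': [0.679, 0.146, -0.669, 1.816, 0.096, 1.212, -1.18]}
tool torque,force [-1.600e-02  5.600e-02 -1.000e-03  4.800e-02  3.200e-02  3.489e+00] sd [0.034 0.028 0.027 0.363 0.387 0.496]
```

The middle supply's moment flips from −0.05 to +0.05 Nm with the shake direction, so that is the rattler; the first one stayed near 0. I'll carry it over the pad.

```bash
python3 - <<'E'
from h import *
plan([(.45,-.19,.207,-66.4),(.401,-.303,.207,-66.4)],g=-1,rows=1)
E
```

```text
CALL [[-0.59, 0.59, -0.0, -0.01, -1]]
CALL [[-0.6, 0.56, -0.0, 0.0, -1]]
```

Call:
carry_out:
  deltas:
    - [-0.15, 0.15, 0, 0, -1]
    - [-0.35, 0.35, 0, 0, -1]
    - [-0.59, 0.59, 0, 0, -1]

```text
clock: 28.95
position: [0.449, -0.1907, 0.207]
ee_rot: [0.979, 0.204, 0.0, 0.0]
ft_force: [1.5, -0.4, -3.6]
grip_width: 0.549
grasp_force: 81.3
```

Call:
carry_out:
  deltas:
    - [-0.25, 0.25, 0, 0, -1]
    - [-0.45, 0.42, 0, 0, -1]
    - [-0.55, 0.52, 0, 0, -1]
    - [-0.6, 0.56, 0, 0, -1]
    - [-0.6, 0.56, 0, 0, -1]
    - [-0.6, 0.56, 0, 0, -1]

```text
clock: 29.7
position: [0.4007, -0.3018, 0.2068]
ee_rot: [0.979, 0.204, 0.0, -0.0]
ft_force: [0.1, -0.7, -3.8]
grip_width: 0.551
grasp_force: 81.3
```

```bash
python3 - <<'E'
from h import *
o=st()
for n in('top','scene'):
    p=camera(n);save(p,n+'9.png');sup(p)
    print([(np.round(b['position'],3).tolist(),round(b['conf'],2)) for q in('job_pad','uv_glue','capacitor_1') for b in boxes_of(q,p)[:1]])
    P=pts(p)
    for c in ((.548,-.139),(.484,.0076)):
        Q=P[(np.hypot(P[:,0]-c[0],P[:,1]-c[1])<.055)&(P[:,2]>.07)&(P[:,2]<.09)];Q2=Q[np.hypot(*(Q[:,:2]-c).T)<.02]
        print(n,len(Q),cv2.minAreaRect((Q[:,:2]*1000).astype(np.float32)) if len(Q) else '',Q[:,2].mean(),np.linalg.lstsq(np.c_[Q2[:,:2],np.ones(len(Q2))],Q2[:,2],rcond=None)[0] if len(Q2)>5 else '')
tq(10)
E
```

```text
{'clock': 29.7, 'position': [0.401, -0.302, 0.207], 'ee_rot': [0.979, 0.204, 0.0, -0.0], 'ft_force': [0.054, -0.655, -3.822], 'torque': [0.042, -0.048, 0.017], 'grip_width': 0.551, 'grasp_force': 81.337, 'joint_pos': [0.986, 0.124, -0.46, 1.823, 0.058, 1.208, -0.652]}
(0.96, array([482.7,   7.2]), array([88.8, 47.7]), 23.5, np.float64(0.0788))
(0.82, array([ 545.5, -137.8]), array([89.1, 45.8]), 22.7, np.float64(0.0785))
[([0.408, -0.288, 0.009], 0.65), ([0.468, 0.289, 0.079], 0.62), ([0.587, -0.303, 0.034], 0.58)]
top 433 ((546.0325317382812, -138.65884399414062), (89.4817886352539, 48.16615295410156), 22.83012580871582) 0.07829552234179481 [0.00515431 0.03434766 0.0809038 ]
top 444 ((482.7628173828125, 7.227294921875), (88.91726684570312, 47.75550079345703), 23.8041934967041) 0.07858691690145328 [ 0.02422843 -0.018733    0.06742758]
(0.93, array([482. ,   6.6]), array([88.2, 47.8]), 22.6, np.float64(0.078))
(0.78, array([ 543.9, -138.1]), array([85.8, 47. ]), 24.0, np.float64(0.0778))
[([0.399, -0.301, 0.009], 0.73), ([0.459, 0.303, 0.072], 0.61), ([0.58, -0.3, 0.025], 0.5)]
scene 577 ((545.35546875, -138.845458984375), (89.28665924072266, 48.79128646850586), 22.866992950439453) 0.07723952965898855 [-0.00525555  0.00379399  0.08178926]
scene 731 ((482.5508117675781, 6.119476318359375), (88.70972442626953, 48.87222671508789), 23.985754013061523) 0.07750545323808297 [ 0.0003559  -0.01668069  0.07846724]
tool torque,force [-2.000e-03  6.200e-02  1.400e-02 -2.060e-01  1.250e-01  3.531e+00] sd [0.027 0.033 0.026 0.587 0.69  0.374]
```

View pics/scene9.png

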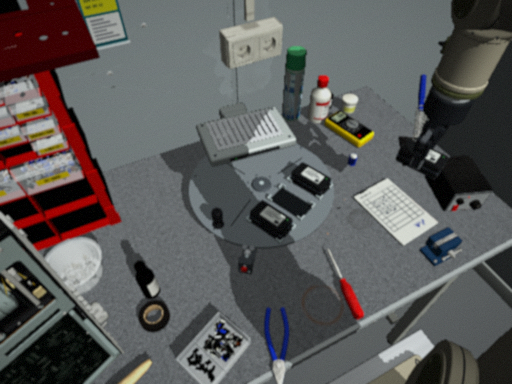

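View pics/top9.png

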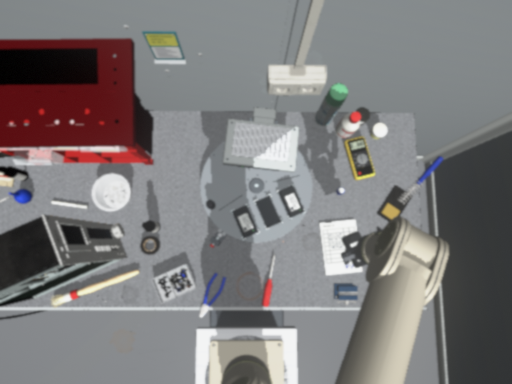

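Both quiet supplies lie flat in their nests at (245,220) and (291,201) in the top view. The rattler is held over the pad at about (352,250), and the bottle and can have not moved.

```bash
python3 -c "
from h import *
print(ticket.hand_in())"
```

```text
the job is handed in; nothing more can be done
None
```

The job is handed in, with no verdict returned: the carousel is at its unloading stop, the rattling middle supply is held level about 17 cm over the job pad, and the other two are home in their nests; I shook only the right and middle supplies, since the second one rattled.

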